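Let a steel bush out of the lever-lidded dispenser and ease the lid down

TASK

Press the lever of the parts dispenser all the way down with the fingertips and keep it down until the steel bush has rolled out into the catch tray, then let the lever rise slowly under your fingers so that the linked lid settles shut without slamming. Work the lid by its lever alone: do not touch the lid or the bush, pick nothing up, and leave the bike light, seat clamp, brake pads and bolt dish where they are. Finish clear of everything.

Things in the scene. Friction and masses are not known exactly. Their poses are not given: they have to be found in the camera images.
- dispenser: Grey metal parts dispenser, fixed, on a base plate 110 x 370 x 8 mm. Origin: underside, under the hopper's centre, 6 mm above the bench (on the pull-out tray's floor; tray rim 22 mm high). y runs along it: lever at +y, catch tray at -y; z up. Hopper 64 (x) x 132 (y) mm, 101 mm high, its ramp falling to -y. Catch tray, open on top: inside x -50 to 50, y -202 to -72 mm, walls 40 mm high.
- lever (a joint): Lever angle (rad): 0 at rest (pad up), 0.45 fully down at its stop. A spring and the lid's weight push it back up; holding it takes about 4 N (near rest) to 9 N (fully down) at the pad. It does not stay down by itself.
- lever_pad (a point): Centre of the upper face of the lever's black rubber pad, 56 (dispenser x) x 44 (y) mm, 10 mm thick, standing out on the dispenser's +y side. At rest it is 99 mm above the bench, sloping 0.2 rad with the outer end higher; fully down it is 47 mm above the bench, sloping 0.25 rad the other way. It moves nearly straight down (under 4 mm sideways). Nothing stands over it.
- lever_pivot (a point): Pivot axis of the lever (the axis runs along the dispenser's x), 85 mm from the dispenser's origin towards +y and 65 mm above it; the pad's centre is 115 mm from it, towards +y.
- lid (a joint): Lid opening (rad): 0 shut, 0.9 fully up; linked, always twice the lever's angle. Hinged on its +y edge, so it rises over the catch tray side, away from the lever. If the lever is let go the lid slams at more than 4 rad/s; a pad rising at 50 mm/s or slower shuts it gently, at under 1 rad/s.
- cover: The moving aluminium lid plate, 72 x 133 mm, with an open 44 x 88 mm window, through which the waiting bush can be seen, and a 60 mm down-turned front flap that holds the bush back. Origin on the hinge line; at 0 its axes are parallel to the dispenser's.
- lid_front (a point): Middle of the lid's front upper edge (above the flap), 133 mm from its hinge.
- bush_center (a point): Centre of the steel bush, a plain cylinder 26 mm in diameter and 44 mm long, lying across the ramp behind the lid's flap at the start. It rolls out by itself once the lid is up about a third of its travel.
- bush: The same steel bush (it rolls, so its origin, on its side, turns with it; use point bush_center).
- catch_floor (a point): Middle of the rubber-lined catch tray floor, 14 mm above the dispenser's underside.
- light: Bystander: yellow plastic bike light, 42 mm diameter, 38 mm high. Origin: centre of its underside.
- clamp: Bystander: aluminium seat post clamp, a 38 mm ring 14 mm high with a bolt boss. Origin: centre of the ring's underside.
- pads: Bystander: pair of black rubber brake pads with steel studs, about 60 x 33 mm, 26 mm high. Origin: centre of the underside.
- dish: Bystander: white ceramic dish of steel bolts, 72 mm diameter, 22 mm high. Origin: centre of its underside.

How it is judged:
By the outcome, as a careful person would: the job done as asked, in the order asked, and still so for the second after the job is handed in, with the robot touching nothing.
It also fails if it takes over 38 s, if anything falls off the work surface, if the arm or the gripper's body presses on something with over 40 N, if the wrist force passes 120 N, or if a joint passes its speed limit or range.

ROBOT

A 6-joint arm with a two-finger parallel gripper is mounted at the origin on the work surface. World frame = base frame: x ahead of the robot, y to its left, z up, the work surface at z = 0. Lengths are in m, angles in degrees, forces in N, time in s.
With the tool pointing down it reaches from about 0.275 to 0.725 m from the base axis. Payload 15.9 kg.
Tool frame: the origin (TCP) lies midway between the tips of the shut fingers; the grasp point (between the pads) lies 19 mm behind it; z points along the fingers, y is the direction in which the jaws open and shut (so a half turn about z gives the same grasp; the last joint's range is limited). The gripper opens to 85 mm and grips with 20 to 120 N. Pads are 22 mm wide; open, the fingers measure 114 mm over their backs; the gripper's body (76 mm by 85 mm) begins 54 mm behind the grasp point. The pads swing forward as they close: fully open they stand 13 mm farther back than shut.
Start: joints at [-72.25, 12.198, -1.971, 75.831, 0, 90], TCP at [0.152, -0.476, 0.231] pointing down, gripper open.
Joint ranges: [-170.91, 170.91], [-42.67, 98.43], [-65.05, 77.54], [-120.47, 116.71], [-90, 82.35], [-180, 180]. Speed limits (degrees/s): [108.29, 108.29, 136.94, 147.25, 180, 180].

INTERFACE

Orientations are given as [roll, pitch, yaw] about the fixed x, y, z axes, in that order (R = Rz(yaw) Ry(pitch) Rx(roll)).
In Python, from bench import monitor, get_image, sign_off gives the robot as it stands.
- The arm moves only by the tool drive_tool, never from a script. Its argument "increments" is a list of rows, each a list of 7 numbers: the shift along the world's x, y, z as a fraction of full scale, then the turn, a rotation vector about the world's x, y, z as a fraction of full scale, then the opening, from 0 (shut) to 1 (fully open). In form: [[dx, dy, dz, rx, ry, rz, grip], ...]. A call has 1 to 20 rows; each row shifts and turns the commanded pose from where the row before left it; what a row does not reach is not made up. Full scale, the value 1, is 150 mm for a shift and 45 degrees for a turn. A row lasts 1/8 s, in which the tool goes at most 62.5 mm and 10.7 degrees, less where a joint would pass 70% of its speed; a pose out of reach is approached as far as the arm can. A call with a number of a shift or a turn outside -1 to 1 is refused whole. A call with a gripper value outside its range is refused whole. The fingers move at their own pace and stop on an object; "newtons" is the grip in N (left out, the last holds). Time passes only in rows, so rows that do not move let the fingers close. It gives the time, the measured TCP pose, the force and the opening at its end, in the units of the state.
- monitor.observe(): the state, without advancing time (a new reading comes with each control period).
- get_image(name): name is "scene" or "side" or "wrist"; returns a dict with "pixels" (400x640x3 uint8, red, green, blue), "K" (3x3 intrinsics, pixels), "origin" and "rotation" of the camera in the world; the wrist camera has in their place "mount" (4x4, takes a point from camera to tool coordinates, whose origin is the TCP and whose axes are the flange's). Camera axes: x right, y up, looking along -z (the intrinsics and any distortion apply to the point x, -y, -z); pixel columns grow to the right and rows downward; lengths in m; the calibration is good to about 2 mm. A picture is of the moment at which its call begins: read the wrist's pose just before it. There is no depth.
- sign_off(): hands the job in, once; it reports no verdict.
The state is a dict: "time_s": time; "q": joint angles; "joint_velocities": joint speeds; "joint_torque": joint torques, N m; "tcp_pos": TCP position; "ee_rot": TCP orientation; "wrist_force": force on the tool from outside, world axes, zero at the start; "wrist_torque": the same for the moment, N m; "finger_gap": finger opening in m.
Only numpy, scipy, OpenCV 4.12 (cv2) and the standard library are available. Lean on these libraries where they do the work, as an engineer would, in place of code of your own. Each camera call takes 0.05 s, during which the arm holds its last target.

## Working session

There is one attempt and no reset: what is moved stays moved. The work goes in short steps, Python scripts to look and compute and a tool call to move; the robot and the scene stay as the last step left them, time stands still between calls to the robot, and variables do not carry over. Pictures are saved under pics/ and viewed, and the job is handed in when it is done.

Besides the shell and the picture viewer there is one more tool, called by a JSON object that holds its "op" and its "data". drive_tool: Moves the arm, as the interface text tells. Shift numbers are shares of 150 mm and turn numbers shares of 45 degrees, none past 1 either way. Its arguments: {"type":"object","properties":{"increments":{"type":"array","items":{"type":"array","items":{"type":"number"}}},"newtons":{"type":"number"}},"required":["increments"]}

```bash
mkdir -p pics; ls
python3 - <<'E'
from bench import monitor,get_image
import cv2,numpy as np
s=monitor.observe();print({k:np.round(v,3).tolist() for k,v in s.items()})
for n in["scene","side","wrist"]:
    d=get_image(n);cv2.imwrite(f"pics/{n}0.png",d["pixels"][:,:,::-1])
    print(n,{k:np.round(v,4).tolist() for k,v in d.items() if k!="pixels"})
E
```

```text
pics
{'time_s': 0.0, 'q': [-72.252, 12.224, -2.009, 75.83, -0.0, 89.999], 'joint_velocities': [0.051, 0.025, 0.006, -0.125, 0.07, 0.016], 'joint_torque': [-0.0, -68.617, 48.712, 0.017, -0.0, -0.0], 'tcp_pos': [0.152, -0.476, 0.231], 'ee_rot': [-179.936, 0.0, 17.749], 'wrist_force': [0.256, -0.722, 0.297], 'wrist_torque': [0.009, -0.028, 0.021], 'finger_gap': 0.085}
scene {'K': [[438.0295, 0.0, 324.9267], [0.0, 438.0295, 198.6309], [0.0, 0.0, 1.0]], 'origin': [0.8618, 0.4764, 0.7522], 'rotation': [41.1185, 0.6187, 151.7001]}
side {'K': [[389.1858, 0.0, 319.8104], [0.0, 389.1858, 197.9475], [0.0, 0.0, 1.0]], 'origin': [0.1955, 0.4421, 0.4216], 'rotation': [62.0979, 0.9549, -137.9168]}
wrist {'K': [[314.0657, 0.0, 319.4917], [0.0, 314.0657, 202.7445], [0.0, 0.0, 1.0]], 'mount': [[0.0004, 0.9656, 0.2601, 0.0661], [1.0, -0.0005, 0.0003, -0.0002], [0.0004, 0.2601, -0.9656, -0.1433], [0.0, 0.0, 0.0, 1.0]]}
```

View pics/scene0.png

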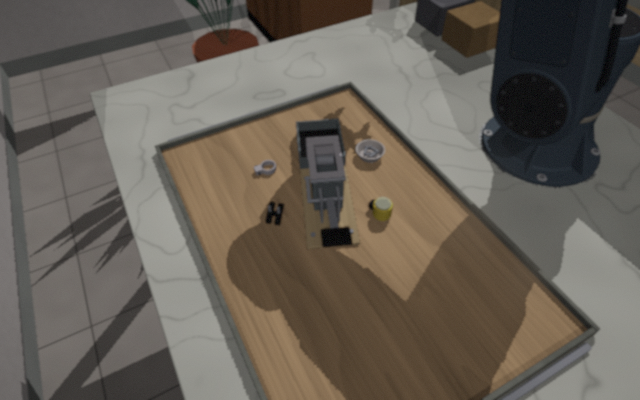

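View pics/side0.png

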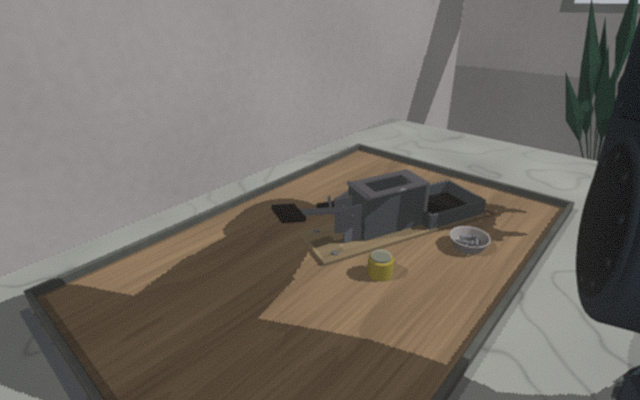

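View pics/wrist0.png

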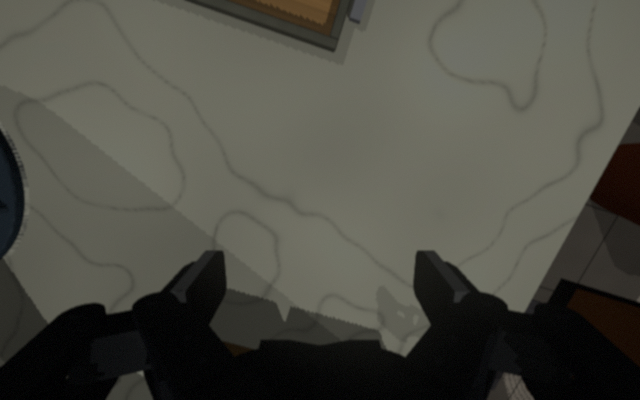

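The scene view shows the black pad around (337,237), with the hopper at (323,160) and the catch tray at (318,140). In the side view the pad is around (288,213). Next I'll segment the pad and triangulate it.

```bash
cat > h.py <<'E'
import numpy as np,cv2
from scipy.spatial.transform import Rotation as R
from bench import monitor,get_image
def ray(d,uv):
    K=d["K"];u=np.array([(uv[0]-K[0][2])/K[0][0],-(uv[1]-K[1][2])/K[1][1],-1.])
    r=R.from_euler('xyz',d["rotation"],degrees=True).as_matrix()@u
    return np.array(d["origin"]),r/np.linalg.norm(r)
def plane(d,uv,z):
    o,r=ray(d,uv);return o+r*(z-o[2])/r[2]
def tri(d1,p1,d2,p2):
    A=np.zeros((3,3));b=np.zeros(3);rs=[]
    for d,p in((d1,p1),(d2,p2)):
        o,r=ray(d,p);M=np.eye(3)-np.outer(r,r);A+=M;b+=M@o;rs.append((o,r))
    X=np.linalg.solve(A,b)
    return X,[np.linalg.norm(np.cross(X-o,r)) for o,r in rs]
def proj(d,X):
    K=np.array(d["K"]);c=R.from_euler('xyz',d["rotation"],degrees=True).as_matrix().T@(np.array(X)-d["origin"])
    return [K[0,0]*c[0]/-c[2]+K[0,2],K[1,1]*-c[1]/-c[2]+K[1,2]]
E
python3 - <<'E'
from h import *
S=get_image("scene");D=get_image("side")
P={}
for n,d,b in(("scene",S,(300,215,375,260)),("side",D,(260,195,325,235))):
    x0,y0,x1,y1=b;c=d["pixels"][y0:y1,x0:x1]
    m=(c.max(2)<28).astype(np.uint8)
    k,l,st,ce=cv2.connectedComponentsWithStats(m)
    for i in range(1,k):
        if st[i,4]>20:print(n,st[i],ce[i]+[x0,y0])
    i=1+np.argmax(st[1:,4]);P[n]=ce[i]+[x0,y0]
    cn=cv2.findContours((l==i).astype(np.uint8),cv2.RETR_EXTERNAL,cv2.CHAIN_APPROX_NONE)[0][0]
    q=cv2.approxPolyDP(cn,3,True).reshape(-1,2)+[x0,y0];print(q.tolist())
    cv2.imwrite(f"pics/{n}_crop.png",cv2.resize(c[:,:,::-1],None,fx=8,fy=8,interpolation=0))
print(tri(S,P["scene"],D,P["side"]))
print(plane(S,P["scene"],.097),plane(D,P["side"],.097))
cv2.imwrite("pics/sc_big.png",cv2.resize(S["pixels"][105:260,240:400,::-1],None,fx=3.8,fy=3.8,interpolation=2))
cv2.imwrite("pics/sd_big.png",cv2.resize(D["pixels"][160:290,260:500,::-1],None,fx=3.3,fy=3.3,interpolation=2))
E
```

```text
scene [ 22  13  29  18 444] [335.59684685 236.58108108]
[[348, 229], [322, 230], [323, 244], [350, 243]]
[[285, 218]]
(array([0.62172169, 0.05939564, 0.08490125]), [np.float64(0.00550511790483319), np.float64(0.0055051179048331575)])
[0.62368768 0.06074405 0.097     ] [0.60376131 0.08072154 0.097     ]
```

View pics/sc_big.png

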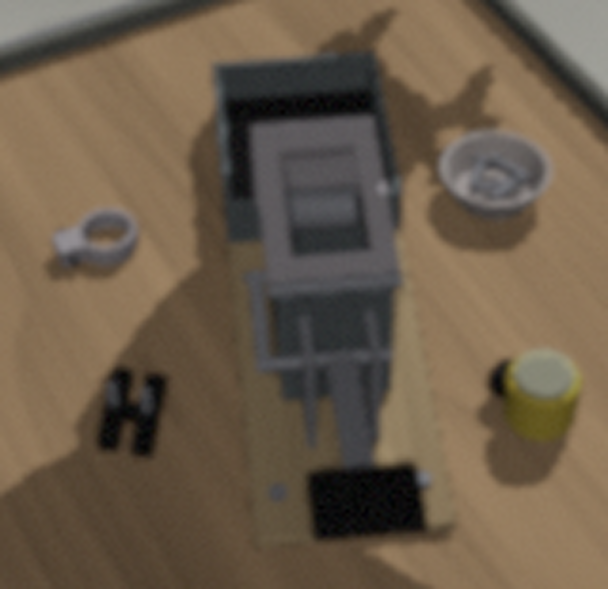

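View pics/sd_big.png

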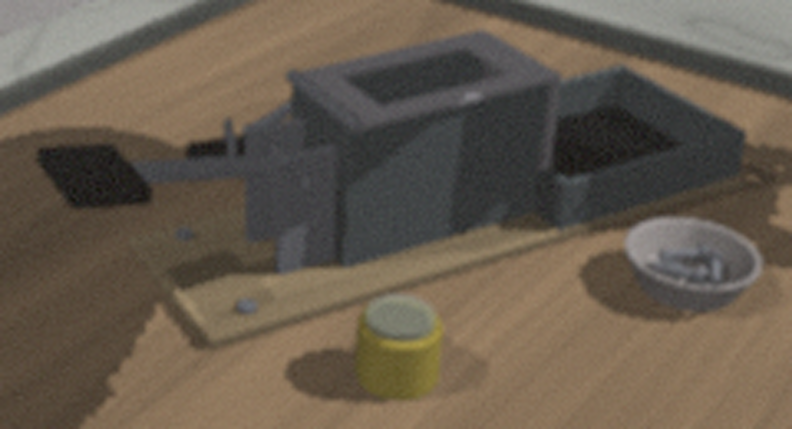

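Run:
```python
from h import *
S=get_image("scene");D=get_image("side")
P={}
for n,d,b,t in(("scene",S,(300,215,375,260),32),("side",D,(265,195,312,228),38)):
    x0,y0,x1,y1=b;c=cv2.GaussianBlur(d["pixels"],(3,3),0)[y0:y1,x0:x1]
    m=(c.max(2)<t).astype(np.uint8)
    k,l,st,ce=cv2.connectedComponentsWithStats(m)
    i=1+np.argmax(st[1:,4]);P[n]=ce[i]+[x0,y0];print(n,st[i],P[n])
    cn=cv2.findContours((l==i).astype(np.uint8),cv2.RETR_EXTERNAL,cv2.CHAIN_APPROX_NONE)[0][0]
    q=cv2.approxPolyDP(cn,2.5,True).reshape(-1,2)+[x0,y0];print(q.tolist())
print(tri(S,P["scene"],D,P["side"]))
for z in(.09,.094,.099):print(plane(S,P["scene"],z),plane(D,P["side"],z))
# base plate corners at lever end (top z=.014) and catch tray rim (z=.006+.04..)
f=lambda x,y:(240+x/3.8,105+y/3.8)
g=lambda x,y:(260+x/3.3,160+y/3.3)
L=plane(S,f(262,543),.014);Rr=plane(S,f(453,525),.014);print("base front",L,Rr,np.linalg.norm(L-Rr))
Lb=plane(D,g(212,342),.014);print("base +x? corner side",Lb)
# lid top z ~ .107: corners
H=[plane(S,f(*p),.110)for p in((248,120),(380,115),(400,285),(265,283))]
for h in H:print("lid",h)
print([np.linalg.norm(H[i]-H[(i+1)%4]) for i in range(4)])
# bystanders
for nm,p in(("light",f(542,425)),("clamp",f(108,250)),("pads",f(132,430)),("dish",f(495,185))):print(nm,plane(S,p,.01))
T=[plane(S,f(*p),.05)for p in((217,65),(378,55))];print("catch back rim",T)
```

```text
scene [ 22  13  29  18 443] [335.53273138 236.57110609]
[[322, 230], [324, 245], [350, 243], [346, 228]]
side [  8  10  32  17 343] [288.58600583 213.10787172]
[[273, 206], [284, 221], [304, 219], [294, 206]]
(array([0.6217182 , 0.05714232, 0.09104069]), [np.float64(0.00022373228657509133), np.float64(0.00022373228657507325)])
[0.62123735 0.05622618 0.09      ] [0.62294754 0.05625603 0.09      ]
[0.62269047 0.05876397 0.094     ] [0.61779102 0.06091082 0.094     ]
[0.62450686 0.06193621 0.099     ] [0.61134538 0.06672931 0.099     ]
base front [0.65502552 0.00680963 0.014     ] [0.55916794 0.04594852 0.014     ] 0.10353998610626527
base +x? corner side [0.55112343 0.04722251 0.014     ]
lid [ 0.55361465 -0.20283371  0.11      ]
lid [ 0.48393465 -0.16925762  0.11      ]
lid [ 0.54244732 -0.04472328  0.11      ]
lid [ 0.60465399 -0.08072415  0.11      ]
[np.float64(0.07734763617615198), np.float64(0.13759554572525542), np.float64(0.07187302871876403), np.float64(0.13234711711190436)]
light [0.47698206 0.00850241 0.01      ]
clamp [ 0.63800022 -0.24062525  0.01      ]
pads [ 0.68368523 -0.10094541  0.01      ]
dish [ 0.39394054 -0.17356148  0.01      ]
catch back rim [array([ 0.51806686, -0.3255596 ,  0.05      ]), array([ 0.41987552, -0.28289382,  0.05      ])]
```

{"op": "drive_tool", "data": {"increments": [[0.21,0.24,0,0,0,0.073,0],[0.21,0.24,0,0,0,0.073,0],[0.21,0.24,0,0,0,0.073,0],[0.21,0.24,0,0,0,0.073,0],[0.21,0.24,0,0,0,0.073,0],[0.21,0.24,0,0,0,0.073,0],[0.21,0.24,0,0,0,0.073,0],[0.21,0.24,0,0,0,0.073,0],[0.21,0.24,0,0,0,0.073,0],[0.21,0.24,0,0,0,0.073,0],[0.21,0.24,0,0,0,0.073,0],[0.21,0.24,0,0,0,0.073,0],[0.21,0.24,0,0,0,0.073,0],[0.21,0.24,0,0,0,0.073,0],[0.21,0.24,0,0,0,0.073,0],[0,0,0,0,0,0,0],[0,0,0,0,0,0,0]]}}

```text
time_s: 2.48
tcp_pos: [0.6247, 0.0636, 0.231]
ee_rot: [-180.0, 0.0, 67.0]
wrist_force: [-0.6, -0.1, -0.1]
finger_gap: 0.0
```

Run:
```python
from h import *
s=monitor.observe();print({k:np.round(v,3).tolist() for k,v in s.items()})
for n in["wrist","side"]:
    d=get_image(n);cv2.imwrite(f"pics/{n}1.png",d["pixels"][:,:,::-1])
```

```text
{'time_s': 2.475, 'q': [5.821, 28.228, 20.759, 82.564, -0.011, 118.806], 'joint_velocities': [-0.832, -1.2, -0.806, -0.021, 0.098, -0.036], 'joint_torque': [2.038, -90.957, 49.396, -0.079, 0.082, -0.002], 'tcp_pos': [0.625, 0.064, 0.231], 'ee_rot': [-179.976, 0.026, 67.015], 'wrist_force': [-0.58, -0.073, -0.107], 'wrist_torque': [0.019, 0.012, -0.033], 'finger_gap': 0.0}
```

View pics/wrist1.png

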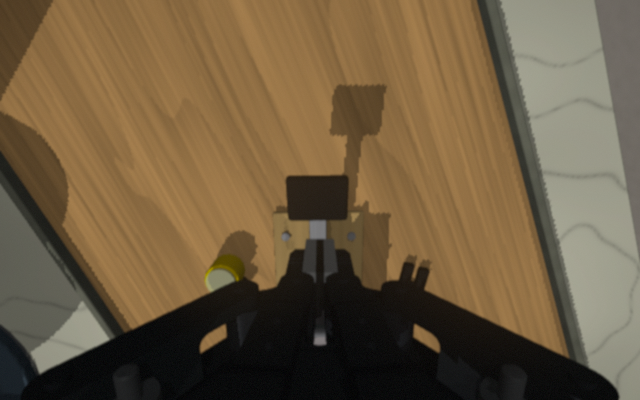

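View pics/side1.png

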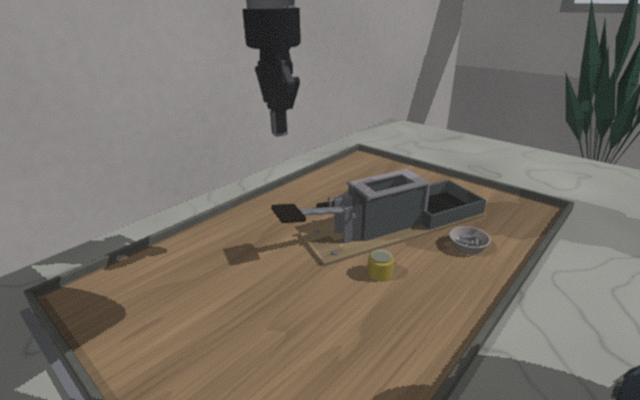

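The wrist view shows the pad as an upright rectangle, (287,177) to (348,219), so the yaw is well aligned. I'll cast its edges onto their known heights.

Run:
```python
from h import *
s=monitor.observe();d=get_image("wrist")
RT=R.from_euler('xyz',s["ee_rot"],degrees=True).as_matrix();t=np.array(s["tcp_pos"])
M=np.array(d["mount"]);K=d["K"]
def wp(uv,z):
    u=np.array([(uv[0]-K[0][2])/K[0][0],-(uv[1]-K[1][2])/K[1][1],-1.])
    r=RT@(M[:3,:3]@u);o=RT@M[:3,3]+t;return o+r*(z-o[2])/r[2]
c=d["pixels"];b=cv2.GaussianBlur(c,(3,3),0)[165:222,270:365]
m=(b.max(2)<75).astype(np.uint8);k,l,st,ce=cv2.connectedComponentsWithStats(m);i=1+np.argmax(st[1:,4]);print(st[i],ce[i]+[270,165])
x,y,w,h,_=st[i]
o=[wp((287,177),.1034),wp((348.5,177),.1034)];n=[wp((348.5,219),.0946),wp((288,219),.0946)]
for p in o+n:print(p)
print(np.mean(o+n,axis=0),np.linalg.norm(o[0]-o[1]),np.linalg.norm(np.mean(o,0)-np.mean(n,0)))
e=o[1]-o[0];print(np.degrees(np.arctan2(e[1],e[0])))
```

```text
[  16    9   63   47 2683] [317.46962356 196.66269102]
[0.60488197 0.08919359 0.1034    ]
[0.65446236 0.06811979 0.1034    ]
[0.6398719  0.02921887 0.0946    ]
[0.58767891 0.05140699 0.0946    ]
[0.62172378 0.05948481 0.099     ] 0.053873186265904816 0.04243101005534555
-23.02757168218886
```

{"op": "drive_tool", "data": {"increments": [[-0.02,-0.027,-0.13,0,0,0,0],[0,0,-0.13,0,0,0,0],[0,0,-0.13,0,0,0,0],[0,0,-0.13,0,0,0,0],[0,0,-0.13,0,0,0,0],[0,0,-0.13,0,0,0,0],[0,0,0,0,0,0,0]]}}

```text
time_s: 3.5
tcp_pos: [0.6208, 0.059, 0.1136]
ee_rot: [-179.9, 0.1, 67.0]
wrist_force: [-0.6, -0.8, 0.2]
finger_gap: 0.0002
```

Run:
```python
from h import *
a=get_image("wrist")["pixels"];b=get_image("side")["pixels"]
cv2.imwrite("pics/c2.png",np.vstack([a[:,:,::-1][100:400],cv2.resize(b[150:290,220:520,::-1],(640,299))]))
print(monitor.observe()["tcp_pos"])
```

```text
[0.62199033 0.05931257 0.11526765]
```

View pics/c2.png

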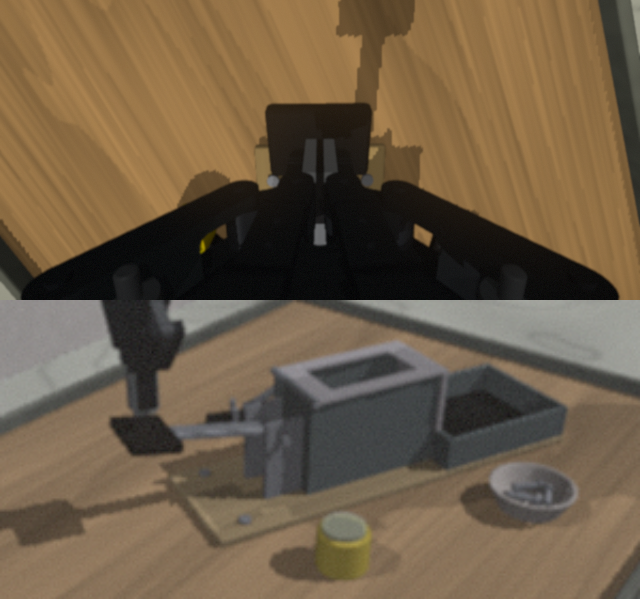

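The closed fingertips are centred over the pad, about 15 mm above it, with nothing else nearby. I'll press now.

{"op": "drive_tool", "data": {"increments": [[0,0,-0.04,0,0,0,0],[0,0,-0.04,0,0,0,0],[0,0,-0.04,0,0,0,0],[0,0,-0.04,0,0,0,0],[0,0,-0.04,0,0,0,0],[0,0,-0.04,0,0,0,0],[0,0,-0.04,0,0,0,0],[0,0,-0.04,0,0,0,0],[0,0,-0.04,0,0,0,0],[0,0,-0.04,0,0,0,0],[0,0,0,0,0,0,0]]}}

```text
time_s: 4.97
tcp_pos: [0.6222, 0.0595, 0.0542]
ee_rot: [180.0, 0.0, 67.0]
wrist_force: [-0.9, -1.3, 8.1]
finger_gap: 0.0004
```

Force is 8 N and still spring-like, so I'll go on down to the stop.

{"op": "drive_tool", "data": {"increments": [[0,0,-0.013,0,0,0,0],[0,0,-0.013,0,0,0,0],[0,0,0,0,0,0,0]]}}

```text
time_s: 5.35
tcp_pos: [0.6221, 0.0594, 0.0506]
ee_rot: [180.0, 0.0, 67.0]
wrist_force: [-1.2, -3.4, 8.9]
finger_gap: 0.0002
```

{"op": "drive_tool", "data": {"increments": [[0,0,-0.013,0,0,0,0],[0,0,0,0,0,0,0]]}}

```text
time_s: 5.6
tcp_pos: [0.6223, 0.0594, 0.0489]
ee_rot: [179.9, 0.0, 67.0]
wrist_force: [-2.1, -2.5, 9.8]
finger_gap: 0.0
```

Run:
```python
from h import *
a=get_image("scene")["pixels"];b=get_image("side")["pixels"]
cv2.imwrite("pics/c3.png",np.vstack([cv2.resize(a[80:260,200:440,::-1],(640,300)),cv2.resize(b[150:290,220:520,::-1],(640,299))]))
s=monitor.observe();print(s["tcp_pos"],s["wrist_force"])
```

```text
[0.62226126 0.05936244 0.04895151] [-1.86691659 -2.62380449 10.87122201]
```

View pics/c3.png

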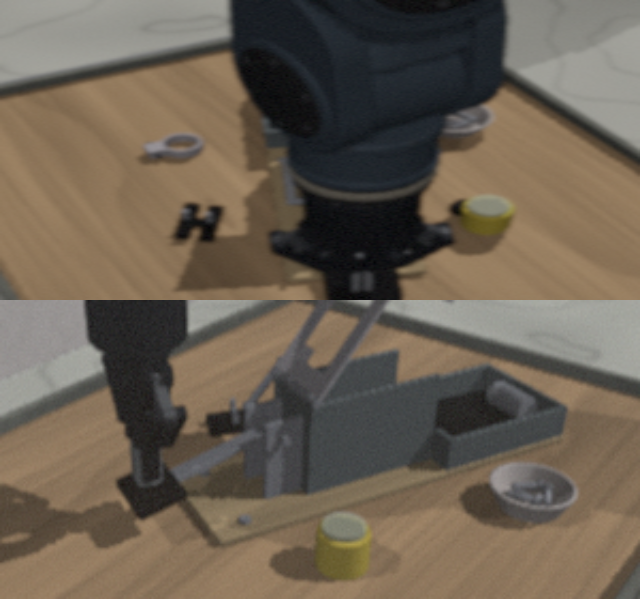

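The side view shows the lid raised and the bush already in the catch tray, at crop (510,400). I'll press a little more to confirm the stop, and hold while the bush settles.

{"op": "drive_tool", "data": {"increments": [[0,0,-0.013,0,0,0,0],[0,0,0,0,0,0,0],[0,0,0,0,0,0,0]]}}

```text
time_s: 6.08
tcp_pos: [0.6224, 0.0592, 0.048]
ee_rot: [179.9, 0.0, 67.0]
wrist_force: [-8.1, -4.0, 24.1]
finger_gap: -0.0002
```

Force jumped to 24 N, so the lever is on its stop. I'll hold and check that the bush is at rest.

{"op": "drive_tool", "data": {"increments": [[0,0,0,0,0,0,0],[0,0,0,0,0,0,0],[0,0,0,0,0,0,0],[0,0,0,0,0,0,0],[0,0,0,0,0,0,0],[0,0,0,0,0,0,0]]}}

```text
time_s: 6.82
tcp_pos: [0.6224, 0.0593, 0.048]
ee_rot: [179.9, 0.0, 67.0]
wrist_force: [-8.0, -4.4, 24.8]
finger_gap: 0.0004
```

Run:
```python
from h import *
b0=get_image("side")["pixels"]
for _ in range(5): get_image("wrist")
D=get_image("side");b=D["pixels"]
print(np.abs(b[300*0+180:230,420:490].astype(int)-b0[180:230,420:490]).mean(), np.abs(b[20:70,20:90].astype(int)-b0[20:70,20:90]).mean())
cv2.imwrite("pics/c4.png",np.vstack([cv2.resize(q[150:290,220:520,::-1],(640,299)) for q in (b0,b)]))
s=monitor.observe();print(s["time_s"],s["tcp_pos"],s["wrist_force"])
print(plane(D,(220+512/640*300,150+(400-300)/299*140),.033))
```

```text
3.0535238095238095 2.2317142857142858
7.175 [0.62239728 0.05922302 0.04807116] [-8.09057994 -4.28690285 24.50438081]
[ 0.46892541 -0.29413682  0.033     ]
```

View pics/c4.png

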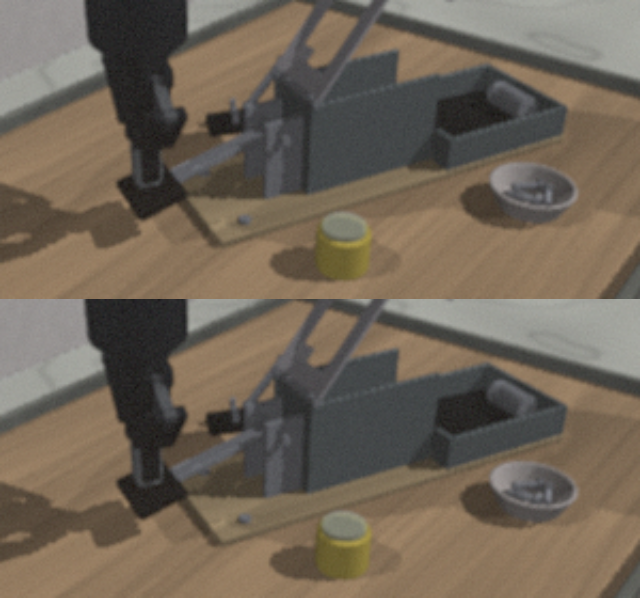

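The bush is at rest against the tray's far wall, unchanged over 0.35 s. Now I'll let the lever up at about 20 mm/s.

{"op": "drive_tool", "data": {"increments": [[0,0,0.017,0,0,0,0],[0,0,0.017,0,0,0,0],[0,0,0.017,0,0,0,0],[0,0,0.017,0,0,0,0],[0,0,0.017,0,0,0,0],[0,0,0.017,0,0,0,0],[0,0,0.017,0,0,0,0],[0,0,0.017,0,0,0,0],[0,0,0.017,0,0,0,0],[0,0,0.017,0,0,0,0],[0,0,0.017,0,0,0,0],[0,0,0.017,0,0,0,0],[0,0,0.017,0,0,0,0],[0,0,0.017,0,0,0,0],[0,0,0.017,0,0,0,0],[0,0,0.017,0,0,0,0],[0,0,0.017,0,0,0,0],[0,0,0.017,0,0,0,0],[0,0,0.017,0,0,0,0]]}}

```text
time_s: 9.55
tcp_pos: [0.6218, 0.0596, 0.095]
ee_rot: [-180.0, 0.0, 67.0]
wrist_force: [-0.2, -4.0, 3.8]
finger_gap: 0.0002
```

{"op": "drive_tool", "data": {"increments": [[0,0,0.013,0,0,0,0],[0,0,0.013,0,0,0,0],[0,0,0.013,0,0,0,0],[0,0,0.013,0,0,0,0],[0,0,0.013,0,0,0,0],[0,0,0.013,0,0,0,0],[0,0,0.013,0,0,0,0],[0,0,0.013,0,0,0,0],[0,0,0,0,0,0,0]]}}

```text
time_s: 10.68
tcp_pos: [0.6221, 0.0598, 0.1107]
ee_rot: [180.0, -0.0, 67.0]
wrist_force: [-0.5, -0.3, 0.0]
finger_gap: 0.0001
```

{"op": "drive_tool", "data": {"increments": [[0,0,0.12,0,0,0,0],[0,0,0.12,0,0,0,0],[0,0,0.12,0,0,0,0],[0,0,0.12,0,0,0,0],[0,0,0.12,0,0,0,0],[0,0,0.12,0,0,0,0],[0,0,0.12,0,0,0,0],[-0.15,0.2,0,0,0,0,0],[-0.15,0.2,0,0,0,0,0],[-0.15,0.2,0,0,0,0,0],[-0.15,0.2,0,0,0,0,0],[-0.15,0.2,0,0,0,0,0],[0,0,0,0,0,0,0],[0,0,0,0,0,0,0],[0,0,0,0,0,0,0]]}}

```text
time_s: 12.55
tcp_pos: [0.5099, 0.2091, 0.2365]
ee_rot: [180.0, 0.0, 67.0]
wrist_force: [-0.2, -0.1, 0.2]
finger_gap: 0.0002
```

Run:
```python
from h import *
a=get_image("scene")["pixels"];b=get_image("side")["pixels"]
cv2.imwrite("pics/c5.png",np.vstack([cv2.resize(a[80:260,200:440,::-1],(400,300)),cv2.resize(b[150:290,220:520,::-1],(640,299))[:,:400]])if 0 else np.vstack([cv2.resize(a[80:260,200:500,::-1],(640,300)),cv2.resize(b[150:290,220:520,::-1],(640,299))]))
s=monitor.observe();print(s["time_s"],s["tcp_pos"],s["wrist_force"],np.abs(s["joint_velocities"]).max())
a0=cv2.imread("pics/scene0.png");g=lambda i:cv2.matchTemplate
for nm,(x,y) in dict(light=(382,208),clamp=(265,168),pads=(275,212),dish=(370,150)).items():
    t=a0[y-14:y+14,x-14:x+14];r=cv2.matchTemplate(a[y-22:y+22,x-22:x+22,::-1].copy(),t,cv2.TM_CCOEFF_NORMED);_,v,_,p=cv2.minMaxLoc(r);print(nm,p[0]-8,p[1]-8,round(v,2))
```

```text
12.65 [0.50981521 0.20914954 0.23642966] [-0.27397639 -0.25724878 -0.38822839] 0.21061848889676785
light 0 0 1.0
clamp 0 0 1.0
pads 0 0 0.89
dish 0 0 0.88
```

View pics/c5.png

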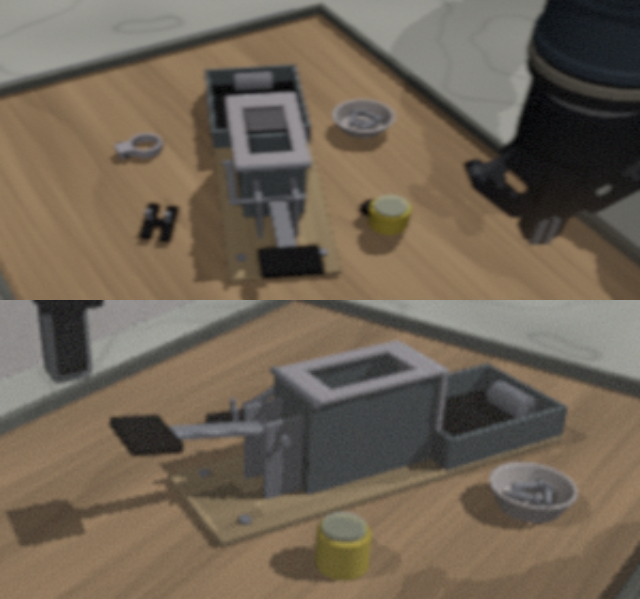

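The lid is shut, the lever is up, the bush is in the catch tray (scene crop 253,80), the bystanders haven't moved and the arm is clear. I'm handing it in.

```bash
python3 -c "
from bench import sign_off
print(sign_off())"
```

```text
the job is handed in; nothing more can be done
None
```

The job is done and handed in at 12.7 s, well under the 38 s limit. I pressed the lever pad down with the shut fingertips to its stop. The force jumped from 10 N to about 24 N there, at TCP height 48 mm. I held it until the bush lay still in the catch tray.

I then let the pad rise under the fingers at about 16–20 mm/s until the contact force was zero, and backed away.

**Last checks:**
- **Lid and lever:** the lid looks shut and the lever is back up.
- **Bush:** it rests in the catch tray against the far wall.
- **Bystanders:** all four show no shift in the scene view. The match was weaker for the brake pads (0.89) and the dish (0.88), probably because the shadows changed.
- **Arm:** it stands clear, with wrist force near zero.

**Measurement disagreement:** the first rough two-view fix put the pad 8 mm too low, at 91 mm instead of 99 mm, probably because the pad's side faces were in the mask. Casting the pad edges from the wrist camera then put its centre at (0.622, 0.059), 3–4 mm from the scene camera's value at that height. I aimed at the wrist camera's value.

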